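# Load the spice caddy and hold it up level

### The arm

A 6-joint arm with a two-finger parallel gripper is mounted at the origin on the work surface. World frame = base frame: x ahead of the robot, y to its left, z up, the work surface at z = 0. Lengths are in m, angles in degrees, forces in N, time in s.
With the tool pointing down it reaches from about 0.25 to 0.725 m from the base axis. Payload 9.7 kg.
Tool frame: the origin (TCP) lies between the finger pads; the fingertips stand 19 mm ahead of it and the grasp point (between the pads) is the TCP; z points along the fingers, y is the line along which they close (so a half turn about z gives the same grasp; the last joint's range is limited). The gripper opens to 85 mm and grips with 20 to 120 N. Pads are 22 mm wide; open, the fingers measure 114 mm over their backs; the gripper's body (76 mm by 85 mm) begins 54 mm behind the grasp point. The pads swing forward as they close: fully open they stand 13 mm farther back than shut.
Start: joints at [-70.703, 4.979, 10.078, 95.1, 0, 90], TCP at [0.182, -0.519, 0.25] pointing down, gripper open.
Joint ranges: [-179.16, 179.16], [-48.56, 103.87], [-65.8, 70.77], [-126.05, 130.52], [-82.76, 87.17], [-180, 180]. Speed limits (degrees/s): [127.2, 127.2, 147.25, 180, 180, 180].

### API

Orientations are given as [roll, pitch, yaw] about the fixed x, y, z axes, in that order (R = Rz(yaw) Ry(pitch) Rx(roll)).
In Python, from workcell import bot gives the robot as it stands. The module is installed in compiled form; this text tells all that it offers.
- The arm moves only by the shell command python3 -m crank 'ROWS' [OPENING] [FORCE]. ROWS is JSON, a list that holds one entry, the list of rows, each a list of 6 numbers: the shift along the world's x, y, z as a fraction of full scale, then the turn, a rotation vector about the world's x, y, z as a fraction of full scale. In form: [[[x, y, z, wx, wy, wz], ...]]. A call has 1 to 20 rows; each row shifts and turns the commanded pose from where the row before left it; what a row does not reach is not made up. Full scale, the value 1, is 20 mm for a shift and 0.12 rad for a turn. A row lasts 1/12 s, in which the tool goes at most 41.7 mm and 7.16 degrees, less where a joint would pass 70% of its speed; a pose out of reach is approached as far as the arm can. A call with a number of a shift or a turn outside -1 to 1 is refused whole. A call with a gripper value outside its range is refused whole. OPENING is the opening, from 0 (shut) to 1 (fully open), set as the call begins (- or left out, the last holds). The fingers move at their own pace and stop on an object; FORCE is the grip in N (left out, the last holds). Time passes only in rows, so rows that do not move let the fingers close. It gives the time, the measured TCP pose, the force, the opening and the grip force at its end, in the units of the state.
- bot.get_obs(): the state, without advancing time (a new reading comes with each control period).
- bot.camera(name): name is "scene" or "top" or "wrist"; returns the picture (420x560x3 uint8, red, green, blue); there is no depth.
- bot.camera_model(name): a dict with "vertical_fov" (degrees; the focal length in pixels is half the picture's height over the tangent of half this angle, whatever the lens; pixels are square), "cx", "cy" (the principal point, pixels), "R" (3x3) and "t" (3): a world point X has camera coordinates R X + t. Camera axes: x right, y down, z forward; pixel columns grow to the right and rows downward; lengths in m; the calibration is good to about 2 mm. A picture is of the moment at which its call begins: read the wrist's pose just before it. camera_model takes no time and is no camera call; for the wrist camera it gives the pose at the moment of the call.
- bot.job_done(): hands the job in; it is judged then, once.
The state is a dict: "time": time; "q": joint angles; "qd": joint speeds; "joint_efforts": joint torques, N m; "ee_pos": TCP position; "tcp_rot": TCP orientation; "wrist_force": force on the tool from outside, world axes, zero at the start; "torque": the same for the moment, N m; "opening": finger opening in m; "grasp_force": force on a finger pad.
Only numpy, scipy, OpenCV 4.12 (cv2) and the standard library are available. Lean on these libraries where they do the work, as an engineer would, in place of code of your own. Each camera call takes 0.05 s, during which the arm holds its last target. There are 200 camera calls.

### The job

Stand the amber spice jar upright in the empty side of the white caddy, setting it down rather than dropping it. Then take the caddy by the middle of its wooden handle, lift it straight up about 10 cm clear of the counter and finish while still holding it there, level and steady, with the jar and the pepper mill standing upright in it. Leave the bowl, the ramekin and the carrot where they are.

Things in the scene. Friction and masses are not known exactly. Their poses are not given: they have to be found in the camera images.
- caddy: white open caddy, loose on the counter, 0.35 kg empty; 250 long (its x), 130 wide (y). Origin: centre of underside, z up. Walls 4 thick, 60 high; floor 5. A wall at x = 0 makes two compartments, 119 (x) x 122 (y) inside, centres x = -63 (holds the mill) and +63 (empty). Over x = 0 a wooden bar handle runs along y on two steel posts at y = +-68, each 16 (x) x 6, 190 tall.
- caddy_grip (a point): the middle of the caddy's handle bar: centre of the bar's section, 180 above the caddy's underside. The bar is 18 thick (caddy x), 22 tall (z 169 to 191) and 130 long (caddy y), with nothing beneath it down to the dividing wall. Axes as the caddy's.
- caddy_empty (a point): a point on the floor of the caddy's empty compartment, 65 from the caddy's middle along its x and 5 above its underside. Axes as the caddy's.
- jar: closed straight round spice jar, amber glass with a white cap of the same width: diameter 44, height 100 (cap from 70 up), about 0.18 kg (0.14 to 0.23), standing loose on the counter. Origin: centre of its underside; z up.
- mill: dark wooden pepper mill, waisted, 48 across at the foot, 118 tall, about 0.18 kg (0.14 to 0.23), standing loose in the caddy's -x compartment. Origin: centre of its underside; z up.
- bowl: bystander: small blue ceramic bowl, 110 across the rim, 48 high, on the counter. Origin: centre of its underside.
- ramekin: bystander: white ceramic ramekin, 80 across, 42 high, on the counter. Origin: centre of its underside.
- carrot: bystander: whole orange carrot lying along its x, 126 long and 30 thick, green stalk end at its -x. Origin: underside, mid-length.
Not all that is in view belongs to the job. Several things look just like the jar: the one meant starts farthest to the robot's right. Several things have the shape of the mill; the one meant has the colours described above.

How it is judged:
By the outcome, as a careful person would: the job done as asked, in the order asked, and still so for the second after the job is handed in, while the arm keeps its last pose, push and grip.
It also fails if it takes over 61 s, if anything falls off the work surface, if the arm or the gripper's body presses on something with over 40 N, if the wrist force passes 120 N, or if a joint passes its speed limit or range.

## Working session

There is one attempt and no reset: what is moved stays moved. The work goes in short steps, Python scripts to look and compute and a shell command to move; the robot and the scene stay as the last step left them, time stands still between calls to the robot, and variables do not carry over. Pictures are saved under pics/ and viewed, at most 10 in all, crops included, and the job is handed in when it is done.

```bash
mkdir -p pics; cat > h.py <<'E'
import numpy as np, cv2
from workcell import bot
def snap(n,f): cv2.imwrite('pics/'+f,bot.camera(n)[:,:,::-1])
def ray(n,u,v,m=None):
    m=m or bot.camera_model(n); f=210/np.tan(np.radians(m['vertical_fov'])/2)
    R=np.array(m['R']);t=np.array(m['t'])
    return -R.T@t, R.T@np.array([(u-m['cx'])/f,(v-m['cy'])/f,1])
def atz(n,u,v,z,m=None):
    c,d=ray(n,u,v,m); return c+d*(z-c[2])/d[2]
def proj(n,X,m=None):
    m=m or bot.camera_model(n); f=210/np.tan(np.radians(m['vertical_fov'])/2)
    p=np.array(m['R'])@np.array(X)+m['t']; return np.array([m['cx'],m['cy']])+f*p[:2]/p[2]
E
python3 - <<'E'
from h import *
snap('top','top1.png'); snap('scene','scene1.png')
for n in('top','scene'):
    m=bot.camera_model(n); print(n,m['vertical_fov'],m['cx'],m['cy'],ray(n,280,210))
print(bot.get_obs())
E
```

```text
top 50.50489683276225 273.65809320353395 205.7660109578352 (array([0.47628951, 0.02632157, 1.30143866]), array([ 0.02825541, -0.01274963, -0.99966616]))
scene 54.16840730358238 278.17208909037555 219.3021900315617 (array([0.97738655, 0.66526573, 0.73238611]), array([-0.44694573, -0.67067679, -0.59242306]))
{'time': 0.1, 'q': array([-7.07044318e+01,  5.00717525e+00,  1.00404530e+01,  9.50979678e+01,
        1.88744755e-03,  8.99996029e+01]), 'qd': array([-0.0325339 , -0.1212547 ,  0.07332192, -0.09601999,  0.01668214,
        0.06420113]), 'joint_efforts': array([-1.26253650e-03, -5.21562624e+01,  4.65652943e+01,  1.59707159e-02,
       -9.86897476e-05, -6.11833411e-07]), 'ee_pos': array([ 0.18169669, -0.51894646,  0.24967443]), 'tcp_rot': array([-1.79935310e+02, -1.88789471e-03,  1.92959631e+01]), 'wrist_force': array([ 0.06718066, -0.31356586,  0.0550059 ]), 'torque': array([-0.02730499, -0.00560557, -0.06613385]), 'grasp_force': 0.0, 'opening': 0.08521821771165669}
```

View pics/top1.png

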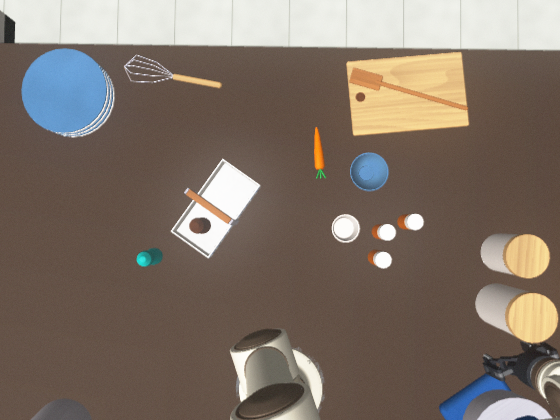

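View pics/scene1.png

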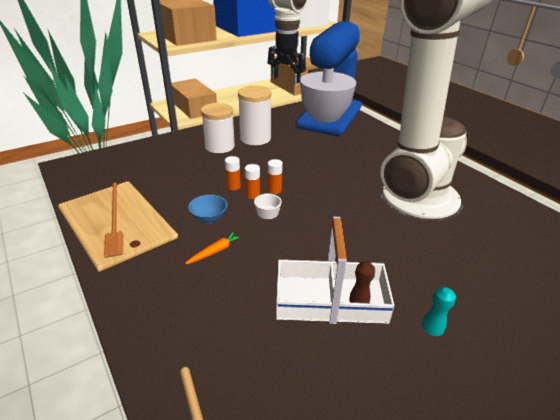

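The top view (up = +x, right = -y) shows the target jar's cap at about (413,222). The caddy's empty side is near (233,187), the mill is at (200,226), and the handle runs from (187,191) to (231,222). I'll enlarge this area.

```bash
python3 - <<'E'
import cv2,numpy as np
a=cv2.imread('pics/top1.png')
c=cv2.resize(a[150:270,160:270],None,fx=5,fy=5,interpolation=cv2.INTER_CUBIC)
d=cv2.resize(a[205:275,365:430],None,fx=3.8,fy=3.8,interpolation=cv2.INTER_CUBIC)
o=np.zeros((600,800,3),np.uint8);o[:,:550]=c;o[:d.shape[0],550:550+d.shape[1]]=d[:, :250]
for i in range(0,550,50):cv2.putText(o,str(160+i//5),(i,10),0,.35,(0,255,255),1)
for i in range(0,600,50):cv2.putText(o,str(150+i//5),(0,i+4),0,.35,(0,255,255),1)
cv2.imwrite('pics/crop1.png',o)
E
```

```text
(no output)
```

View pics/crop1.png

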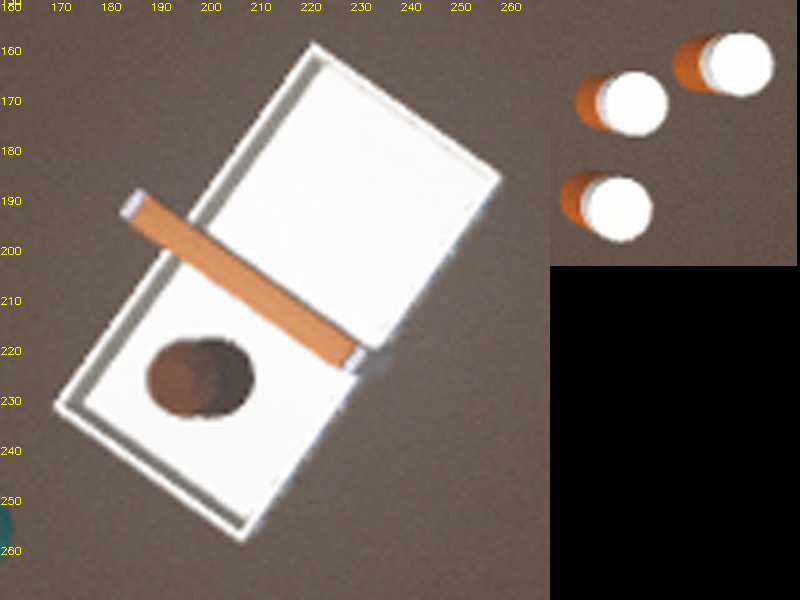

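```bash
python3 - <<'E'
from h import *
o=lambda x,y:(160+(x+.5)/5-.5,150+(y+.5)/5-.5)
C=np.array([atz('top',*o(*p),.06)[:2] for p in[(312,43),(501,178),(242,541),(54,405)]])
print(C); c=C.mean(0); d=(C[0]+C[1]-C[2]-C[3])/2; yaw=np.degrees(np.arctan2(d[1],d[0]))
w=(C[0]+C[3]-C[1]-C[2])/2
print('caddy',c,yaw,'L',np.linalg.norm(d),'W',np.linalg.norm(w),np.degrees(np.arctan2(w[1],w[0]))-90)
for p in[(132,203),(354,361)]: print('post',atz('top',*o(*p),.19))
h=(atz('top',*o(132,203),.19)+atz('top',*o(354,361),.19))/2;print('grip',h)
u=d/np.linalg.norm(d); print('empty',c+.065*u)
for q in[(741,64),(636,104),(618,209)]: print('jar',atz('top',365+(q[0]-550+.5)/3.8-.5,205+(q[1]+.5)/3.8-.5,.1))
print('mill',atz('top',*o(185,378),.118))
for q in [(369,172),(346,229)]: print('bowl/ram',atz('top',*q,.045))
for X in [(c[0],c[1],.18),(c[0]+.065*u[0],c[1]+.065*u[1],.005)]: print(proj('scene',X))
j=atz('top',365+(741-550)/3.8-.5,205+64/3.8-.5,.1);print(proj('scene',j))
E
```

```text
[[0.65441846 0.17482962]
 [0.57997693 0.06782794]
 [0.37588642 0.20884382]
 [0.44996131 0.31499393]]
caddy [0.51506078 0.19162383] -34.53743188184818 L 0.24797857584542496 W 0.12989496928876626 -34.867381468968325
post [0.55415615 0.24794107 0.19      ]
post [0.47662246 0.13551576 0.19      ]
grip [0.5153893  0.19172841 0.19      ]
empty [0.56860492 0.15477243]
jar [ 0.48410296 -0.35302389  0.1       ]
jar [ 0.45478014 -0.27866167  0.1       ]
jar [ 0.38046055 -0.26620536  0.1       ]
mill [0.46643341 0.23221771 0.118     ]
bowl/ram [ 0.62275126 -0.24031473  0.045     ]
bowl/ram [ 0.46069783 -0.17635445  0.045     ]
[338.12592306 240.23223705]
[302.34998267 296.24876267]
[231.47405554 159.15644323]
```

```bash
python3 -m crank '[[[0,1,0,0,0,1],[0,1,0,0,0,1],[0,1,0,0,0,1]]]' 1 40; python3 - <<'E'
from h import *
o=bot.get_obs();print(o['q'],o['ee_pos'],o['tcp_rot'])
c,_=ray('wrist',280,210); 
from scipy.spatial.transform import Rotation as R
print('cam in tool',R.from_euler('xyz',o['tcp_rot'],degrees=True).inv().apply(c-o['ee_pos']))
E
```

```text
time: 0.35
ee_pos: [0.1816, -0.4583, 0.2495]
tcp_rot: [-179.9, -0.0, 40.2]
wrist_force: [0.2, 0.3, 0.2]
opening: 0.0856
grasp_force: 0.0
[-6.83849495e+01 -2.76831917e+00  2.12471972e+00  9.49716529e+01
  5.46372488e-04  7.13761735e+01] [ 0.18159984 -0.45831018  0.24953007] [-1.79925677e+02 -2.56234196e-02  4.02388600e+01]
cam in tool [ 0.07870644 -0.00052016 -0.12404542]
```

```bash
python3 -m crank '[[[0,1,0,0,0,1],[0.2,1,0,0,0,1],[0.6,1,0,0,0,1],[1,1,0,0,0,1],[1,1,0,0,0,1],[1,0.25,0,0,0,1],[1,0,0,0,0,1],[1,0,0,0,0,1],[1,0,0,0,0,1],[1,0,0,0,0,1],[1,0,0,0,0,0.4],[1,0,0,0,0,0],[1,0,0,0,0,0],[1,0,0,0,0,0],[1,0,0,0,0,0],[1,0,0,0,0,0],[1,0,0,0,0,0],[0.3,0,0,0,0,0],[0,0,0,0,0,0],[0,0,0,0,0,0]]]'
python3 - <<'E'
from h import *
o=bot.get_obs();print(o['q'],o['ee_pos'],o['tcp_rot']);m=bot.camera_model('wrist')
snap('wrist','w1.png'); print(proj('wrist',(.484,-.353,.1),m),proj('wrist',(.4548,-.2787,.1),m))
E
```

```text
time: 2.02
ee_pos: [0.4833, -0.354, 0.2499]
tcp_rot: [-180.0, -0.1, 111.4]
wrist_force: [0.2, 0.6, -0.5]
opening: 0.0851
grasp_force: 0.0
[-3.62171107e+01  1.19827952e+01  1.78800022e+01  9.59658804e+01
 -1.00018935e-02  3.23374384e+01] [ 0.48329573 -0.35399825  0.24985888] [-1.79954816e+02 -5.26729876e-02  1.11445436e+02]
[281.75041421 198.60240063] [281.96618827  95.92737748]
```

View pics/w1.png

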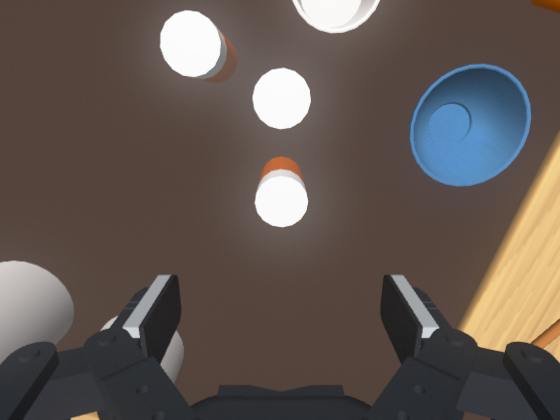

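The wrist view has the target cap at (281,198), against a predicted (282,199), so the jar position holds. The fingers straddle it clear of its neighbours, so I'm descending.

```bash
python3 -m crank '[[[0.03,0.05,-1,0,0,0],[0,0,-1,0,0,0],[0,0,-1,0,0,0],[0,0,-1,0,0,0],[0,0,-1,0,0,0],[0,0,-1,0,0,0],[0,0,-1,0,0,0],[0,0,-1,0,0,0],[0,0,-0.75,0,0,0],[0,0,0,0,0,0],[0,0,0,0,0,0]]]'
python3 -m crank '[[[0,0,0,0,0,0],[0,0,0,0,0,0],[0,0,0,0,0,0],[0,0,0,0,0,0],[0,0,0,0,0,0],[0,0,0,0,0,0],[0,0,0,0,0,0],[0,0,0,0,0,0],[0,0,0,0,0,0],[0,0,0,0,0,0]]]' 0 50
```

```text
time: 2.98
ee_pos: [0.4833, -0.3531, 0.0754]
tcp_rot: [-180.0, -0.0, 111.4]
wrist_force: [-0.7, 0.8, -0.0]
opening: 0.0854
grasp_force: 0.0
time: 3.82
ee_pos: [0.4847, -0.3535, 0.0766]
tcp_rot: [180.0, 0.1, 111.4]
wrist_force: [-2.4, 0.5, 5.6]
opening: 0.0433
grasp_force: 50.1
```

```bash
python3 -m crank '[[[0,0,0.3,0,0,0],[0,0,0.7,0,0,0],[0,0,1,0,0,0],[0,0,1,0,0,0],[0,0,1,0,0,0],[0,0,1,0,0,0],[0,0,1,0,0,0],[0,0,1,0,0,0],[0,0,1,0,0,0],[0,0,0.8,0,0,0],[0.4,0.5,0,0,0,0.5],[0.9,0.9,0,0,0,0.9],[0.9,0.9,0,0,0,0.9],[0.9,0.9,0,0,0,0.9],[0.9,0.9,0,0,0,0.9],[0.3,0.9,0,0,0,0.9],[0,0.9,0,0,0,0.9],[0,0.9,0,0,0,0.9],[0,0.9,0,0,0,0.9],[0,0.9,0,0,0,0.9]]]'
python3 -m crank '[[[0,0.9,0,0,0,0.9],[0,0.9,0,0,0,0.9],[0,0.9,0,0,0,0.9],[0,0.9,0,0,0,0.9],[0,0.9,0,0,0,0.9],[0,0.9,0,0,0,0.9],[0,0.9,0,0,0,0.9],[0,0.9,0,0,0,0.9],[0,0.9,0,0,0,0.9],[0,0.9,0,0,0,0.9],[0,0.9,0,0,0,0.4],[0,0.9,0,0,0,0],[0,0.9,0,0,0,0],[0,0.9,0,0,0,0],[0,0.9,0,0,0,0],[0,0.9,0,0,0,0],[0,0.7,0,0,0,0],[0,0.4,0,0,0,0],[0,0,0,0,0,0],[0,0,0,0,0,0]]]'
python3 - <<'E'
from h import *
o=bot.get_obs();print(o['q'],o['ee_pos'],o['tcp_rot'],o['wrist_force'])
snap('scene','s2.png')
E
```

```text
time: 5.48
ee_pos: [0.5703, -0.18, 0.2513]
tcp_rot: [180.0, -0.0, 170.9]
wrist_force: [0.9, -1.1, -1.7]
opening: 0.0429
grasp_force: 51.0
time: 7.15
ee_pos: [0.5703, 0.1288, 0.2512]
tcp_rot: [-180.0, -0.0, -124.8]
wrist_force: [0.2, 0.0, -2.1]
opening: 0.0429
grasp_force: 51.0
[ 1.27369769e+01  9.89864073e+00  1.56256049e+01  9.57443980e+01
 -1.68846343e-02 -4.24845249e+01] [0.57033016 0.12883591 0.25123601] [-1.79999323e+02 -2.42604585e-02 -1.24778496e+02] [ 0.22754017  0.02278384 -2.13716537]
```

View pics/s2.png

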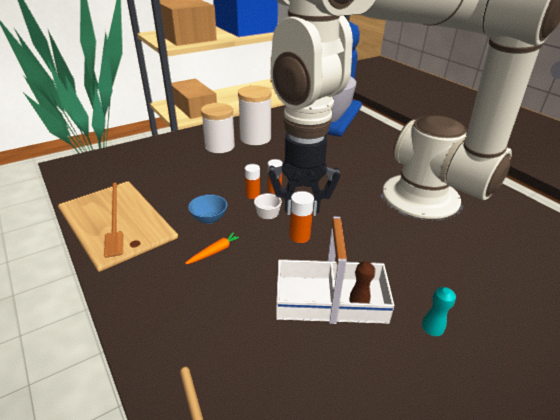

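The jar is held upright at (301,218), and the knuckles spread about 120 mm. I'll turn 90° so the fingers close along the caddy's y, which keeps them clear of the bar, and then go down.

```bash
python3 -m crank '[[[0,0.6,0,0,0,0.5],[0,0.65,0,0,0,0.9],[0,0,0,0,0,0.9],[0,0,0,0,0,0.9],[0,0,0,0,0,0.9],[0,0,0,0,0,0.9],[0,0,0,0,0,0.9],[0,0,0,0,0,0.9],[0,0,0,0,0,0.9],[0,0,0,0,0,0.9],[0,0,0,0,0,0.9],[0,0,0,0,0,0.9],[0,0,0,0,0,0.9],[0,0,0,0,0,0.9],[0,0,0,0,0,0.9],[0,0,0,0,0,0.9],[0,0,0,0,0,0],[0,0,0,0,0,0]]]'
python3 - <<'E'
from h import *
o=bot.get_obs();print(o['q'],o['ee_pos'],o['tcp_rot'],o['wrist_force'])
snap('top','t2.png'); a=cv2.imread('pics/t2.png')
cv2.imwrite('pics/t2c.png',cv2.resize(a[140:270,150:290],None,fx=4,fy=4,interpolation=cv2.INTER_CUBIC))
E
```

```text
time: 8.7
ee_pos: [0.5705, 0.1531, 0.2514]
tcp_rot: [180.0, -0.0, -28.8]
wrist_force: [-0.0, -0.1, -2.0]
opening: 0.0427
grasp_force: 51.1
[ 1.50245688e+01  1.07336926e+01  1.65968741e+01  9.58637000e+01
 -5.39904584e-03 -1.36168358e+02] [0.57045128 0.15308821 0.25135799] [ 1.79995746e+02 -3.36501230e-03 -2.88070732e+01] [-0.0422978  -0.05092981 -2.02833614]
```

View pics/t2c.png

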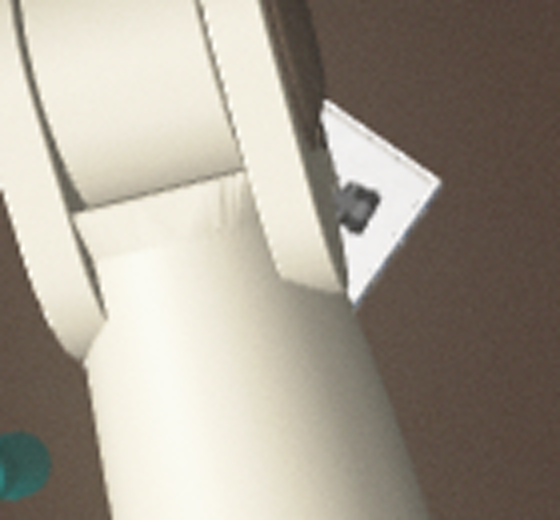

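The arm hides most of the caddy here, but its right corner at (440,182) hasn't moved. I overshot the turn by 6°, so I'll correct that and descend.

```bash
python3 -m crank '[[[0,0,0,0,0,-0.86],[0,0,-0.5,0,0,0],[0,0,-1,0,0,0],[0,0,-1,0,0,0],[0,0,-1,0,0,0],[0,0,-1,0,0,0],[0,0,-0.8,0,0,0],[0,0,-0.8,0,0,0],[0,0,-0.7,0,0,0],[0,0,-0.5,0,0,0],[0,0,-0.4,0,0,0],[0,0,-0.3,0,0,0],[0,0,-0.2,0,0,0],[0,0,-0.05,0,0,0],[0,0,0,0,0,0],[0,0,0,0,0,0]]]'
```

```text
time: 10.08
ee_pos: [0.5707, 0.154, 0.0869]
tcp_rot: [-180.0, -0.0, -34.5]
wrist_force: [-0.5, 0.1, -1.7]
opening: 0.0431
grasp_force: 51.1
```

```bash
python3 -m crank '[[[0,0,-0.1,0,0,0],[0,0,0,0,0,0],[0,0,-0.05,0,0,0],[0,0,0,0,0,0],[0,0,0,0,0,0]]]'; python3 -m crank '[[[0,0,-0.05,0,0,0],[0,0,0,0,0,0],[0,0,0,0,0,0]]]';python3 -m crank '[[[0,0,-0.05,0,0,0],[0,0,0,0,0,0],[0,0,0,0,0,0]]]'
```

```text
time: 10.5
ee_pos: [0.5703, 0.1539, 0.0833]
tcp_rot: [180.0, 0.0, -34.5]
wrist_force: [-0.5, -1.1, -2.3]
opening: 0.0429
grasp_force: 51.1
time: 10.75
ee_pos: [0.5703, 0.1539, 0.0822]
tcp_rot: [180.0, 0.0, -34.5]
wrist_force: [-0.4, 0.2, -2.0]
opening: 0.043
grasp_force: 51.1
time: 11.0
ee_pos: [0.5705, 0.1539, 0.0816]
tcp_rot: [-180.0, -0.0, -34.5]
wrist_force: [-0.6, -0.8, 2.5]
opening: 0.043
grasp_force: 51.2
```

The force rose from about -2 N to +2.5 N, so the jar is on the floor of the caddy. I'm releasing it and backing straight up.

```bash
python3 -m crank '[[[0,0,0,0,0,0],[0,0,0,0,0,0],[0,0,0,0,0,0],[0,0,0,0,0,0],[0,0,0,0,0,0],[0,0,0,0,0,0]]]' 0.8 && python3 -m crank '[[[0,0,0.2,0,0,0],[0,0,0.4,0,0,0],[0,0,0.8,0,0,0],[0,0,1,0,0,0],[0,0,1,0,0,0],[0,0,1,0,0,0],[0,0,1,0,0,0],[0,0,1,0,0,0],[0,0,1,0,0,0],[0,0,1,0,0,0],[0,0,1,0,0,0],[0,0,1,0,0,0],[0,0,0.3,0,0,0],[0,0,0,0,0,0],[0,0,0,0,0,0]]]'
python3 - <<'E'
from h import *
snap('scene','s3.png');snap('wrist','w3.png')
a=cv2.imread('pics/s3.png')[180:350,240:420]; a=cv2.resize(a,None,fx=2.4,fy=2.4,interpolation=cv2.INTER_CUBIC)
b=cv2.resize(cv2.imread('pics/w3.png'),None,fx=.65,fy=.65)
o=np.zeros((408,796,3),np.uint8);o[:a.shape[0],:a.shape[1]]=a;o[:b.shape[0],432:]=b;cv2.imwrite('pics/c3.png',o)
E
```

```text
time: 11.5
ee_pos: [0.5703, 0.1539, 0.0812]
tcp_rot: [180.0, 0.0, -34.5]
wrist_force: [-0.1, -0.0, 0.3]
opening: 0.0683
grasp_force: 0.0
time: 12.75
ee_pos: [0.5705, 0.1539, 0.2949]
tcp_rot: [-180.0, -0.0, -34.5]
wrist_force: [-0.1, 0.2, 0.3]
opening: 0.0682
grasp_force: 0.0
```

View pics/c3.png

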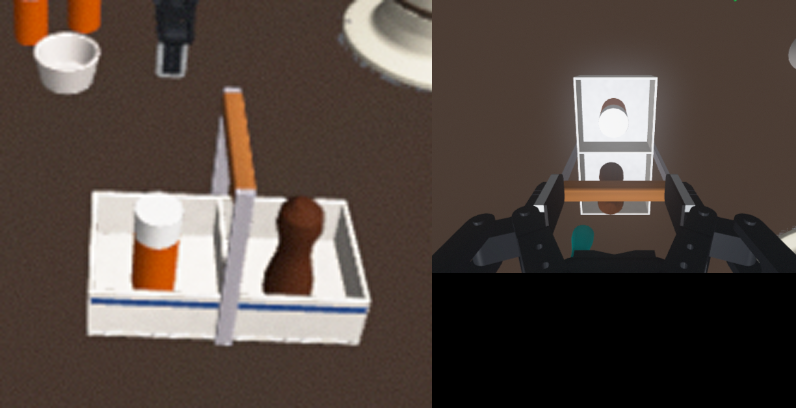

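The jar stands upright in the empty side and the mill stands in the other. The handle bar is square to the tool in the wrist view (row 190) and the caddy hasn't moved. Next I'll turn back 90° and move over the handle.

```bash
python3 -m crank '[[[-0.2,0.13,0,0,0,-0.5],[-0.2,0.13,0,0,0,-0.9],[-0.2,0.13,0,0,0,-0.9],[-0.2,0.13,0,0,0,-0.9],[-0.2,0.13,0,0,0,-0.9],[-0.2,0.13,0,0,0,-0.9],[-0.2,0.13,0,0,0,-0.9],[-0.2,0.13,0,0,0,-0.9],[-0.2,0.13,0,0,0,-0.9],[-0.2,0.13,0,0,0,-0.9],[-0.2,0.13,0,0,0,-0.9],[-0.2,0.13,0,0,0,-0.9],[-0.2,0.13,0,0,0,-0.9],[-0.15,0.2,0,0,0,-0.9],[0,0,0,0,0,-0.9],[0,0,0,0,0,0],[0,0,0,0,0,0]]]' 1
python3 - <<'E'
from h import *
o=bot.get_obs();print(o['q'],o['ee_pos'],o['tcp_rot']);m=bot.camera_model('wrist')
snap('wrist','w4.png'); u=np.array([.8221,-.5693]);v=np.array([.5693,.8221]);c=np.array([.5152,.1917])
for s in(-65,65):
  for t in(-9,9): print(s,t,proj('wrist',[*(c+s/1e3*v+t/1e3*u),.191],m))
E
```

```text
time: 14.27
ee_pos: [0.5151, 0.1916, 0.2944]
tcp_rot: [180.0, -0.1, -124.3]
wrist_force: [0.2, -0.5, -1.0]
opening: 0.0852
grasp_force: 0.0
[ 2.04053949e+01  6.26856441e+00  1.64310663e+01  1.00241987e+02
 -2.80500764e-03 -3.52518929e+01] [0.51510944 0.1916088  0.29435963] [ 1.79956414e+02 -6.65283702e-02 -1.24342685e+02]
-65 -9 [294.41180786 121.05982474]
-65 9 [266.03540741 120.85062294]
65 -9 [291.01348442 300.00629098]
65 9 [266.96633873 299.85555405]
```

View pics/w4.png

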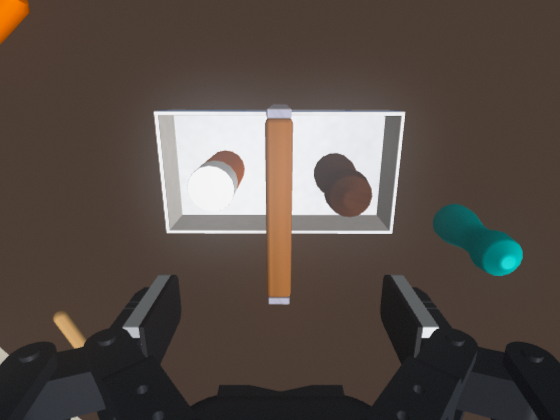

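The bar edges are at columns 266–292 and rows 120–298, within 1 mm of prediction. I'll descend and grip the bar.

```bash
python3 -m crank '[[[0,0,-0.5,0,0,-0.05],[0,0,-1,0,0,0],[0,0,-1,0,0,0],[0,0,-1,0,0,0],[0,0,-0.9,0,0,0],[0,0,-0.7,0,0,0],[0,0,-0.4,0,0,0],[0,0,-0.2,0,0,0],[0,0,0,0,0,0],[0,0,0,0,0,0]]]'
python3 -m crank '[[[0,0,0,0,0,0],[0,0,0,0,0,0],[0,0,0,0,0,0],[0,0,0,0,0,0],[0,0,0,0,0,0],[0,0,0,0,0,0],[0,0,0,0,0,0],[0,0,0,0,0,0],[0,0,0,0,0,0],[0,0,0,0,0,0],[0,0,0,0,0,0],[0,0,0,0,0,0],[0,0,0,0,0,0],[0,0,0,0,0,0]]]' 0 90
```

```text
time: 15.15
ee_pos: [0.5155, 0.1917, 0.1819]
tcp_rot: [-180.0, 0.0, -124.8]
wrist_force: [0.3, 0.3, -0.1]
opening: 0.0849
grasp_force: 0.0
time: 16.32
ee_pos: [0.5156, 0.1914, 0.1815]
tcp_rot: [-180.0, 0.0, -124.9]
wrist_force: [3.1, -4.3, 2.6]
opening: 0.0165
grasp_force: 89.6
```

```bash
python3 -m crank '[[[0,0,0.05,0,0,0],[0,0,0.1,0,0,0],[0,0,0.15,0,0,0],[0,0,0.2,0,0,0],[0,0,0.3,0,0,0],[0,0,0.35,0,0,0],[0,0,0.4,0,0,0],[0,0,0.4,0,0,0],[0,0,0.4,0,0,0],[0,0,0.4,0,0,0],[0,0,0.4,0,0,0],[0,0,0.4,0,0,0],[0,0,0.4,0,0,0],[0,0,0.35,0,0,0],[0,0,0.3,0,0,0],[0,0,0.2,0,0,0],[0,0,0.15,0,0,0],[0,0,0.05,0,0,0],[0,0,0.05,0,0,0],[0,0,0,0,0,0]]]'
python3 -m crank '[[[0,0,0,0,0,0],[0,0,0,0,0,0],[0,0,0,0,0,0],[0,0,0,0,0,0],[0,0,0,0,0,0],[0,0,0,0,0,0],[0,0,0,0,0,0],[0,0,0,0,0,0]]]'
python3 - <<'E'
from h import *
snap('scene','s5.png')
E
```

```text
time: 17.98
ee_pos: [0.5153, 0.1917, 0.2822]
tcp_rot: [180.0, -0.0, -124.9]
wrist_force: [0.0, 0.2, -7.9]
opening: 0.0167
grasp_force: 88.2
time: 18.65
ee_pos: [0.5154, 0.1917, 0.2823]
tcp_rot: [-180.0, 0.0, -124.9]
wrist_force: [0.2, -0.2, -7.0]
opening: 0.017
grasp_force: 88.2
```

View pics/s5.png

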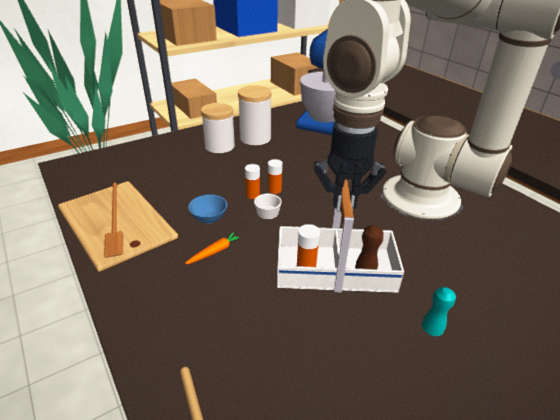

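The caddy is lifted, with the jar at (308,247) and the mill at (372,248) both upright. As a quick numeric check on level, the bottom front corners in the picture are at about (280,287) and (399,291).

```bash
python3 - <<'E'
from h import *
c=np.array([.5153,.1917]);u=np.array([.8221,-.5693]);v=np.array([.5693,.8221])
for z in(.1005,.1605):
  for s in(.125,-.125): print(z,s,proj('scene',[*(c+s*u+.065*v),z]))
print(bot.get_obs()['torque'])
E
python3 -m crank '[[[0,0,0,0,0,0],[0,0,0,0,0,0],[0,0,0,0,0,0],[0,0,0,0,0,0],[0,0,0,0,0,0],[0,0,0,0,0,0]]]'
```

```text
0.1005 0.125 [276.08949443 287.6957809 ]
0.1005 -0.125 [397.2445026 292.2967594]
0.1605 0.125 [276.50009435 266.81605435]
0.1605 -0.125 [403.13573485 271.50883148]
[ 0.03709395 -0.03474817  0.00350517]
time: 19.2
ee_pos: [0.5154, 0.1917, 0.2823]
tcp_rot: [-180.0, -0.0, -124.9]
wrist_force: [-0.2, -0.1, -7.7]
opening: 0.0169
grasp_force: 88.2
```

The corners match a level pose to within about 1–2 px, and the arm is steady, so I'm handing in.

```bash
python3 -c "from workcell import bot; print(bot.job_done())"
```

```text
the job is handed in; nothing more can be done
None
```

The job is handed in: the jar is set upright in the caddy's empty side, and the arm is holding the caddy by the middle of its handle, level and steady about 10 cm up, with the jar and mill upright and the bowl, ramekin and carrot untouched.

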